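# Bolt the circuit board into its bench cradle

### The job

Two identical holding cradles are screwed to the electronics bench, both with their sliding bolt drawn back; one holds a circuit board, the other is empty. Slide the bolt of the cradle that holds the board fully home into its keeper, so that the board cannot slide out, and let go. Leave the board lying where it is and leave the empty cradle's bolt drawn back as it is.

Things in the scene. Friction and masses are not known exactly. Their poses are not given: they have to be found in the camera images.
- bolt (a joint): the steel bolt of the cradle that holds the board: a 12 mm round rod that slides level in a straight track across the cradle's open front. Value in m: 0 fully drawn back, 0.095 fully home (tip about 13 mm inside the keeper, against a hard stop). It starts within about 10 mm of drawn back, needs only 2 to 3 N to slide and stays where it is left.
- knob (a point): centre of the knob of that bolt: an upright dark steel cylinder 16 mm in diameter and 44 mm tall, standing on the rod, its top 22 mm above this point, its lower end 22 mm below it. Its own +y axis is the level direction in which the bolt slides home towards the keeper; z is up. The knob moves with the bolt. The steel track and the keeper stay 28 mm or more below this point (their top is 36 mm above the bench), so fingers have free room all round the knob along its whole way.
- board_centre (a point): centre of the loose green circuit board, 110 x 70 x 2 mm, with parts rising 11 mm above this point. It lies level on its short feet in the cradle between two rails; its long side is x. With the bolt drawn back, the knob is 73 mm in front of (-x) and 160 mm to the -y side of this point in the cradle's directions.
- spare_knob (a point): centre of the same kind of knob on the empty cradle's bolt, to be left alone. The axes are as for the first knob.

How it is judged:
By the outcome, as a careful person would: the job done as asked, in the order asked, and still so for the second after the job is handed in, with the robot touching nothing.
It also fails if it takes over 32 s, if anything falls off the work surface, if the arm or the gripper's body presses on something with over 40 N, if the wrist force passes 120 N, or if a joint passes its speed limit or range.

### The arm

A 6-joint arm with a two-finger parallel gripper is mounted at the origin on the work surface. World frame = base frame: x ahead of the robot, y to its left, z up, the work surface at z = 0. Lengths are in m, angles in rad, forces in N, time in s.
With the tool pointing down it reaches from about 0.275 to 0.725 m from the base axis. Payload 15.9 kg.
Tool frame: the origin (TCP) lies at the very end of the fingers, on their centre line; the grasp point (between the pads) lies manip.grasp_offset behind it (manip.grasp_offset is the distance from the TCP to the grasp point, in m); z points along the fingers, y is the line along which they close (so a half turn about z gives the same grasp; the last joint's range is limited). The gripper opens to 85 mm and grips with 20 to 120 N. Pads are 22 mm wide; open, the fingers measure 114 mm over their backs; the gripper's body (76 mm by 85 mm) begins 54 mm behind the grasp point. The pads swing forward as they close: fully open they stand 13 mm farther back than shut.
Start: joints at [-1.171, 0.213, -0.034, 1.323, 0, 1.571], TCP at [0.195, -0.461, 0.201] pointing down, gripper open.
Joint ranges: [-2.98, 2.98], [-0.74, 1.72], [-1.14, 1.35], [-2.1, 2.04], [-1.57, 1.44], [-3.14, 3.14]. Speed limits (rad/s): [1.89, 1.89, 2.39, 2.57, 3.14, 3.14].

### API

Orientations are given as [roll, pitch, yaw] about the fixed x, y, z axes, in that order (R = Rz(yaw) Ry(pitch) Rx(roll)).
In Python, from plant import manip, vision gives the robot as it stands.
- The arm moves only by the tool arm_command, never from a script. Its argument "motion" is a list of rows, each a list of 4 numbers: the shift along the tool's x, y, z each as a share of 0.75 m, from -1 to 1, then the turn about the tool's z as a share of pi rad, from -1 to 1. A call has exactly 8 rows; each row is the pose to reach, as a shift and turn from the pose commanded when the call began, along the tool's axes at that moment, turning the shorter way round; what a row does not reach only later rows make up. A row lasts 1/10 s, in which the tool goes at most 50 mm and 8.59 degrees, less where a joint would pass 70% of its speed; a pose out of reach is approached as far as the arm can. A call with a number of a shift or a turn outside -1 to 1 is refused whole. A call with a gripper value outside its range is refused whole. "hand" is the opening, from 0 (shut) to 1 (fully open), set as the call begins (left out, the last holds). The fingers move at their own pace and stop on an object; "newtons" is the grip in N (left out, the last holds). Time passes only in rows, so rows that repeat a pose let the fingers close, or fill a call up. It gives the time, the measured TCP pose, the force, the opening and the grip force at its end, in the units of the state.
- manip.observe(): the state, without advancing time (a new reading comes with each control period).
- vision.get_image(name): name is "scene" or "top" or "wrist"; returns (picture, depth): 400x640x3 uint8, red, green, blue; 400x640 float32, m along the optical axis (not along the pixel's ray), 0 where there is no reading.
- vision.get_calibration(name): a dict with "fx", "fy", "cx", "cy" (pixels), "rvec" (rotation vector, rad) and "tvec" (3), from world to camera coordinates, as OpenCV has them; the wrist camera has in their place "T_tool_cam" (4x4, takes a point from camera to tool coordinates, whose origin is the TCP and whose axes are the flange's). Camera axes: x right, y down, z forward; pixel columns grow to the right and rows downward; lengths in m; the calibration is good to about 2 mm. A picture is of the moment at which its call begins: read the wrist's pose just before it. get_calibration takes no time and is no camera call.
- manip.close_job(): hands the job in; it is judged then, once.
Trained networks look in the newest picture that a camera, given by its name, has taken for a name from the list of things; names that differ only in an ending like _2 or _b are one class to them, and where a whole thing is asked for, a point or a joint stands for the part that bears it (a point fixed in the world has none). Each returns a list of dicts, best first, with "conf" (0 to 1); they miss things now and then, are a little off and sometimes report something else, mostly with a low value. They report only what shows in the picture. A call takes as long as a camera call.
- vision.recognise(thing, camera): "pixel" ([row, column] in pixels, amid what is visible of it).
- vision.silhouettes(thing, camera): "pixels" (400x640 bool, what is visible of it) and "pixel" ([row, column] in pixels, amid what is visible of it).
The state is a dict: "time_s": time; "joint_pos": joint angles; "dq": joint speeds; "joint_torque": joint torques, N m; "tcp_pos": TCP position; "eef_rot": TCP orientation; "ft_force": force on the tool from outside, world axes, zero at the start; "ft_torque": the same for the moment, N m; "opening": finger opening in m; "grasp_force": force on a finger pad.
Only numpy, scipy, OpenCV 4.12 (cv2) and the standard library are available. Lean on these libraries where they do the work, as an engineer would, in place of code of your own. Each camera call takes 0.05 s, during which the arm holds its last target. There are 200 camera calls.

## Working session

There is one attempt and no reset: what is moved stays moved. The work goes in short steps, Python scripts to look and compute and a tool call to move; the robot and the scene stay as the last step left them, time stands still between calls to the robot, and variables do not carry over. Pictures are saved under pics/ and viewed, at most 10 in all, crops included, and the job is handed in when it is done.

Besides the shell and the picture viewer there is one more tool, called as a command line: name --pt "numbers of a row" for each row, then --argument value for the rest. arm_command: Moves the arm, as the interface text tells. Shift numbers are shares of 0.75 m and turn numbers shares of pi rad, none past 1 either way. Its arguments: {"type":"object","properties":{"motion":{"type":"array","items":{"type":"array","items":{"type":"number"}}},"hand":{"type":"number"},"newtons":{"type":"number"}},"required":["motion"]}

```bash
mkdir -p pics
cat > h.py <<'E'
import numpy as np, cv2
from plant import manip, vision
from scipy.spatial.transform import Rotation as Ro
def shot(cam,save=None):
    s=manip.observe(); im,d=vision.get_image(cam)
    if save: cv2.imwrite('pics/'+save,im[:,:,::-1])
    return s,im,d
def toworld(cam,s,rc,z):
    c=vision.get_calibration(cam); rc=np.atleast_2d(rc); z=np.atleast_1d(z)
    p=np.c_[(rc[:,1]-c['cx'])/c['fx']*z,(rc[:,0]-c['cy'])/c['fy']*z,z]
    if cam=='wrist':
        T=np.array(c['T_tool_cam']); p=p@T[:3,:3].T+T[:3,3]
        return Ro.from_euler('xyz',s['eef_rot']).apply(p)+s['tcp_pos']
    R=cv2.Rodrigues(np.array(c['rvec'],float))[0]
    return (p-np.ravel(c['tvec']))@R
E
python3 - <<'E'
from h import *
print(manip.observe(), manip.grasp_offset)
for cam in('top','scene'):
    s,im,d=shot(cam,cam+'.png')
    for t in('knob','board_centre'):
        for r in vision.silhouettes(t,cam)[:4]:
            m=r['pixels']&(d>0); rc=np.argwhere(m)
            if len(rc)<3: print(t,'few',r['conf']);continue
            P=toworld(cam,s,rc,d[m]); print(cam,t,r['conf'],np.round(r['pixel']),len(rc),np.median(P,0).round(4),P.min(0).round(3),P.max(0).round(3))
E
```

```text
{'time_s': 0.0, 'joint_pos': array([-1.17103354e+00,  2.13346919e-01, -3.50502888e-02,  1.32350932e+00,
        2.44426754e-06,  1.57080952e+00]), 'dq': array([ 5.17732760e-04,  6.20155929e-05,  1.68782268e-03, -3.07351033e-04,
       -2.58759160e-04,  9.54951357e-04]), 'joint_torque': array([ 2.18742216e-04, -6.86153841e+01,  4.87123418e+01,  1.73311756e-02,
       -2.54276148e-05,  2.59984034e-05]), 'tcp_pos': array([ 0.19445462, -0.4602306 ,  0.2002243 ]), 'eef_rot': array([-3.14048245e+00, -2.42962005e-06,  3.99749597e-01]), 'ft_force': array([1.16509308, 0.0142138 , 0.44495218]), 'ft_torque': array([-0.02999364, -0.00950579, -0.01056988]), 'grasp_force': 0.0, 'opening': 0.08526223877095615} 0.0187
top knob 0.82 [220. 230.] 244 [0.5223 0.1606 0.0286] [0.506 0.103 0.01 ] [0.541 0.218 0.09 ]
top board_centre 0.91 [180. 191.] 1302 [0.6177 0.2557 0.0221] [0.56  0.209 0.01 ] [0.68  0.305 0.036]
scene knob 0.77 [236. 397.] 308 [0.5177 0.1274 0.0319] [0.465 0.102 0.   ] [0.542 0.233 0.088]
scene board_centre 0.59 [313. 418.] 2167 [0.62   0.2594 0.0211] [0.556 0.213 0.012] [0.676 0.302 0.033]
```

View pics/top.png

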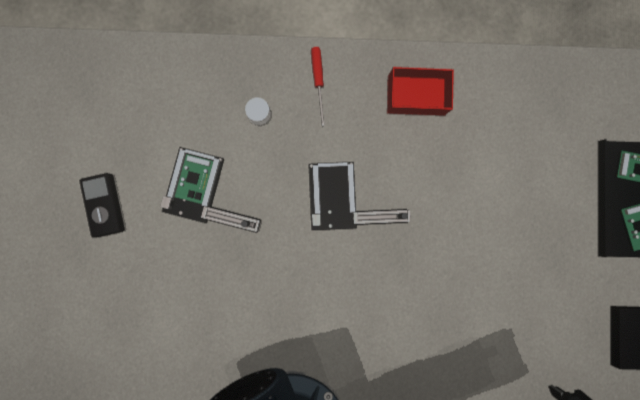

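View pics/scene.png

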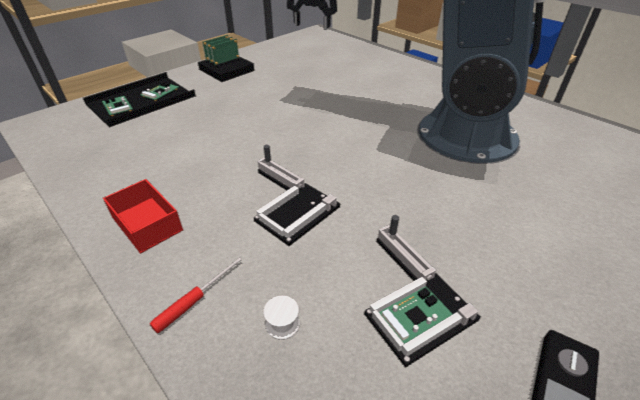

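Run:
```python
from h import *
for cam in('top','scene'):
    s,im,d=shot(cam)
    rc=np.argwhere(d>0); P=toworld(cam,s,rc,d[d>0])
    for n,q in(('kn',(0.5,.12)),('spare',(.53,-.1))):
        k=(np.hypot(P[:,0]-q[0],P[:,1]-q[1])<.1)&(P[:,2]>.05)&(P[:,2]<.11)
        print(cam,n,k.sum(),np.median(P[k],0).round(4),P[k].min(0).round(3),P[k].max(0).round(3)) if k.any() else 0
    r=vision.silhouettes('board_centre',cam)[0]; m=r['pixels']&(d>0)
    Q=toworld(cam,s,np.argwhere(m),d[m]); Q=Q[(Q[:,2]>.012)]
    (c,sz,a)=cv2.minAreaRect((Q[:,:2]*1000).astype(np.float32)); B=cv2.boxPoints((c,sz,a))
    e=max((B[1]-B[0],B[2]-B[1]),key=np.linalg.norm); e=e*np.sign(e[0])
    y=np.arctan2(e[1],e[0]); R=Ro.from_euler('z',y).as_matrix()[:2,:2]
    print(c,sz,'yaw',y,'pred knob',np.array(c)/1000+R@[-.073,-.16])
```

```text
top kn 50 [0.5123 0.1158 0.0859] [0.505 0.11  0.053] [0.519 0.124 0.091]
(619.2807006835938, 255.73947143554688) (69.19171142578125, 109.14523315429688) yaw -0.20574188 pred knob [0.51513334 0.11402734]
scene kn 134 [0.5164 0.1231 0.0739] [0.505 0.113 0.05 ] [0.52  0.128 0.089]
(619.2227783203125, 258.3064270019531) (73.81463623046875, 114.3720474243164) yaw -0.23713188 pred knob [0.51067911 0.11993276]
```

arm_command --pt "0.689 -0.545 0 -0.8" --pt "0.689 -0.545 0 -0.8" --pt "0.689 -0.545 0 -0.8" --pt "0.689 -0.545 0 -0.8" --pt "0.689 -0.545 0 -0.8" --pt "0.689 -0.545 0 -0.8" --pt "0.689 -0.545 0 -0.8" --pt "0.689 -0.545 0 -0.8" --hand 1

```text
time_s: 1.3
tcp_pos: [0.3876, -0.1079, 0.201]
eef_rot: [3.141, 0.0, 1.606]
ft_force: [0.5, 0.0, 0.5]
opening: 0.0852
grasp_force: 0.0
```

```bash
cat >> h.py <<'E'
def delta(p,yaw):
    s=manip.observe(); R=Ro.from_euler('xyz',s['eef_rot'])
    d=R.inv().apply(np.array(p)-s['tcp_pos'])/.75
    t=-(yaw-s['eef_rot'][2]); t=(t+np.pi)%(2*np.pi)-np.pi
    print(s['time_s'],s['tcp_pos'].round(4),s['eef_rot'].round(3),'j',s['joint_pos'].round(2),'F',s['ft_force'].round(1),s['opening'],s['grasp_force'],'shares',d.round(4),(t/np.pi).round(4))
E
python3 -c "
from h import *
delta([.512,.117,.2],np.pi-.22)"
```

```text
1.3 [ 0.3876 -0.1079  0.201 ] [3.141 0.    1.606] j [-0.27  0.01 -0.26  1.3  -0.    1.26] F [0.5 0.  0.5] 0.08519824874236134 0.0 shares [0.2939 0.1763 0.0014] -0.4188
```

arm_command --pt "0.294 0.176 0 -0.419" --pt "0.294 0.176 0 -0.419" --pt "0.294 0.176 0 -0.419" --pt "0.294 0.176 0 -0.419" --pt "0.294 0.176 0 -0.419" --pt "0.294 0.176 0 -0.419" --pt "0.294 0.176 0 -0.419" --pt "0.294 0.176 0 -0.419"

```text
time_s: 2.1
tcp_pos: [0.5126, 0.115, 0.2004]
eef_rot: [-3.141, -0.0, 2.807]
ft_force: [-0.7, 0.2, -0.2]
opening: 0.0856
grasp_force: 0.0
```

Run:
```python
from h import *
s,im,d=shot('wrist','w1.png')
P=toworld('wrist',s,np.argwhere(d>0),d[d>0])
k=(np.hypot(P[:,0]-.512,P[:,1]-.117)<.05)&(P[:,2]>.05)&(P[:,2]<.11)
print(k.sum()); 
if k.any(): print(np.median(P[k],0),P[k].min(0),P[k].max(0))
t=k&(P[:,2]>.08)
if t.any(): print('top',P[t].mean(0),P[t].min(0),P[t].max(0))
delta([.512,.117,.05],np.pi-.22)
```

```text
280
[0.51104544 0.12097275 0.08594487] [0.50619115 0.11243729 0.05014787] [0.52152137 0.12802229 0.0881304 ]
top [0.51319145 0.12036986 0.08627695] [0.50623946 0.11243729 0.08035312] [0.52152137 0.12796013 0.0881304 ]
2.15 [0.5126 0.1147 0.2005] [-3.141 -0.     2.817] j [0.22 0.27 0.03 1.34 0.   0.54] F [-0.1  0.3 -0.1] 0.08544850668443085 0.0 shares [0.0016 0.0027 0.2007] -0.0334
```

View pics/w1.png

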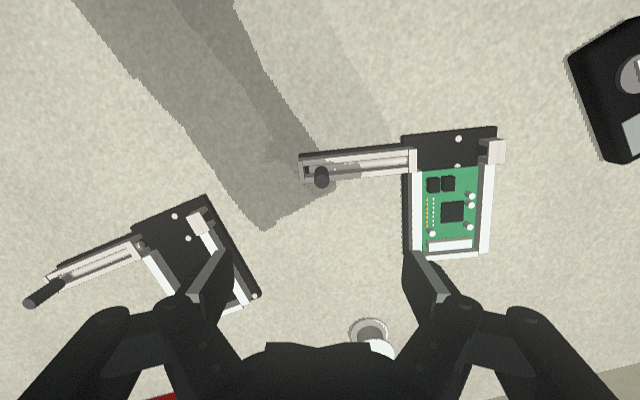

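arm_command --pt "0.001 0.007 0.03 -0.033" --pt "0.001 0.007 0.07 -0.033" --pt "0.001 0.007 0.11 -0.033" --pt "0.001 0.007 0.15 -0.033" --pt "0.001 0.007 0.18 -0.033" --pt "0.001 0.007 0.198 -0.033" --pt "0.001 0.007 0.198 -0.033" --pt "0.001 0.007 0.198 -0.033"

```text
time_s: 2.95
tcp_pos: [0.5138, 0.1195, 0.0527]
eef_rot: [3.142, 0.0, 2.902]
ft_force: [0.0, 0.4, 0.8]
opening: 0.0854
grasp_force: 0.0
```

arm_command --pt "0 0 0 0" --pt "0 0 0 0" --pt "0 0 0 0" --pt "0 0 0 0" --pt "0 0 0 0" --pt "0 0 0 0" --pt "0 0 0 0" --pt "0 0 0 0" --hand 0 --newtons 25

```text
time_s: 3.75
tcp_pos: [0.5137, 0.1196, 0.0524]
eef_rot: [3.141, 0.0, 2.903]
ft_force: [-0.9, -0.1, 4.6]
opening: 0.0134
grasp_force: 24.5
```

Run:
```python
from h import *
u=np.array([.218,.976,0])
s=manip.observe()
delta(s['tcp_pos']+.09*u,np.pi-.22)
shot('scene','s2.png')
```

```text
3.75 [0.5137 0.1196 0.0524] [3.141 0.    2.903] j [ 0.23  0.34 -0.24  0.98 -0.    0.47] F [-0.9 -0.1  4.6] 0.013422469771940046 24.504952132701874 shares [0.0022 0.12   0.    ] -0.0058
```

View pics/s2.png

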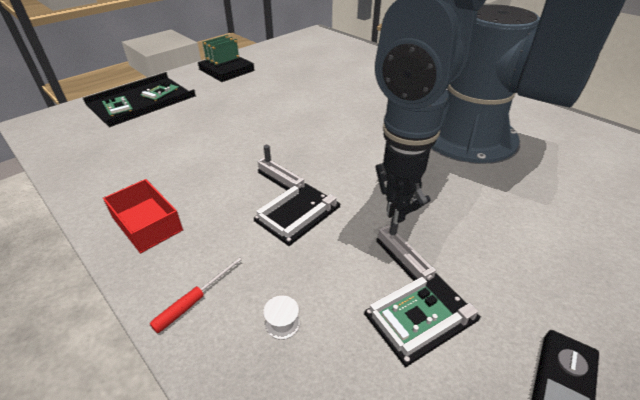

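The view shows the gripper on the knob of the board's cradle (~(225,395)); the pads stopped on the knob, so I'll slide now.

arm_command --pt "0 0.012 0 0" --pt "0 0.025 0 0" --pt "0.001 0.038 0 0" --pt "0.001 0.05 0 0" --pt "0.001 0.06 0 0" --pt "0.001 0.07 0 0" --pt "0.002 0.08 0 0" --pt "0.002 0.08 0 0"

```text
time_s: 4.6
tcp_pos: [0.5274, 0.1793, 0.0525]
eef_rot: [3.141, 0.002, 2.904]
ft_force: [5.7, 0.1, 2.5]
opening: 0.0133
grasp_force: 24.4
```

arm_command --pt "-0.002 0.008 0 0" --pt "-0.003 0.015 0 0" --pt "-0.003 0.02 0 0" --pt "-0.003 0.025 0 0" --pt "-0.003 0.029 0 0" --pt "-0.003 0.032 0 0" --pt "-0.003 0.032 0 0" --pt "-0.003 0.032 0 0"

```text
time_s: 5.4
tcp_pos: [0.533, 0.2019, 0.0522]
eef_rot: [3.141, -0.002, 2.904]
ft_force: [-7.7, 2.3, 10.9]
opening: 0.0132
grasp_force: 25.5
```

arm_command --pt "0.001 0.002 0 0" --pt "0.001 0.003 0 0" --pt "0.001 0.004 0 0" --pt "0.001 0.005 0 0" --pt "0.001 0.006 0 0" --pt "0.001 0.007 0 0" --pt "0.001 0.008 0 0" --pt "0.001 0.008 0 0"

```text
time_s: 6.2
tcp_pos: [0.5342, 0.2075, 0.0523]
eef_rot: [3.141, -0.001, 2.904]
ft_force: [-5.8, -0.1, 10.4]
opening: 0.0135
grasp_force: 25.3
```

arm_command --pt "0 0.001 0 0" --pt "0 0.002 0 0" --pt "0 0.003 0 0" --pt "0 0.004 0 0" --pt "0 0.005 0 0" --pt "0 0.006 0 0" --pt "0 0.007 0 0" --pt "0 0.007 0 0"

```text
time_s: 7.0
tcp_pos: [0.5348, 0.21, 0.0521]
eef_rot: [-3.137, -0.001, 2.902]
ft_force: [-9.0, -19.0, 16.8]
opening: 0.0129
grasp_force: 26.6
```

arm_command --pt "0 0 0 0" --pt "0 0 0 0" --pt "0 0 0 0" --pt "0 0 0 0" --pt "0 0 0 0" --pt "0 0 0 0" --pt "0 0 0 0" --pt "0 0 0 0" --hand 1

```text
time_s: 7.8
tcp_pos: [0.5361, 0.2121, 0.0522]
eef_rot: [3.142, -0.0, 2.903]
ft_force: [-0.1, -0.9, -0.0]
opening: 0.0857
grasp_force: 0.0
```

arm_command --pt "0 0 -0.03 0" --pt "0 0 -0.07 0" --pt "0 0 -0.11 0" --pt "0 0 -0.15 0" --pt "0 0 -0.19 0" --pt "0 0 -0.2 0" --pt "0 0 -0.2 0" --pt "0 0 -0.2 0"

```text
time_s: 8.6
tcp_pos: [0.5358, 0.212, 0.2012]
eef_rot: [-3.141, -0.001, 2.903]
ft_force: [-0.4, 0.4, -0.0]
opening: 0.0851
grasp_force: 0.0
```

Run:
```python
from h import *
s,im,d=shot('wrist','w2.png')
P=toworld('wrist',s,np.argwhere(d>0),d[d>0])
t=(np.hypot(P[:,0]-.534,P[:,1]-.21)<.05)&(P[:,2]>.08)&(P[:,2]<.1)
print(t.sum(),P[t].mean(0),P[t].min(0),P[t].max(0)); delta([.5,.2,.2],2.92)
_,im,d=shot('scene'); cv2.imwrite('pics/s3.png',cv2.resize(im[180:380,340:500,::-1],None,fx=3,fy=3,interpolation=2))
```

```text
192 [0.53420094 0.21118918 0.08646626] [0.52718503 0.20337994 0.08026715] [0.54230294 0.21865416 0.08860758]
8.65 [0.5356 0.2119 0.2009] [-3.141e+00 -1.000e-03  2.904e+00] j [ 0.38  0.38  0.19  1.38 -0.    0.61] F [ 0.3  0.2 -0.5] 0.08537737459933892 0.0 shares [ 0.0423 -0.0266  0.0013] -0.0053
```

View pics/w2.png

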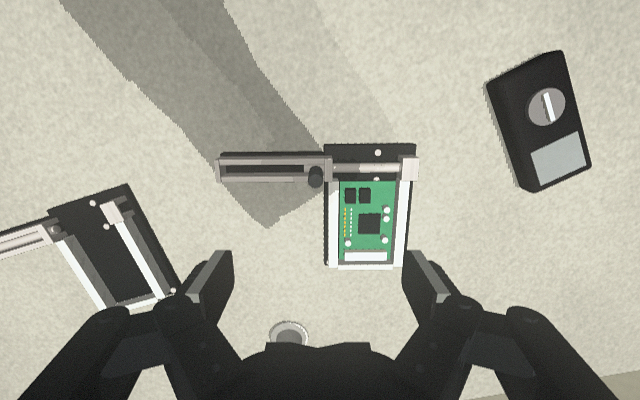

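View pics/s3.png

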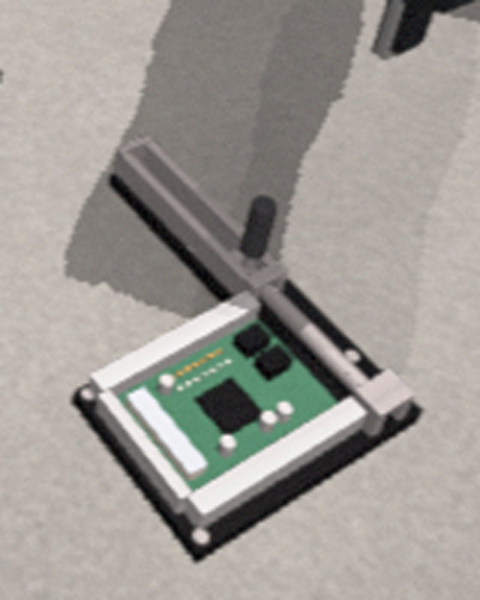

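The rod now runs into the keeper (wrist picture ~(165,405)), with the knob at the end of its track. The board is still in place, and the knob's position relative to it matches fully home.

```bash
python3 -c "
from plant import manip
print(manip.close_job())"
```

```text
the job is handed in; nothing more can be done
None
```

The bolt of the cradle holding the board is slid home into its keeper and released. The board and the empty cradle's bolt were left untouched, and I handed the job in at about 9 s (the judge's verdict was not shown).

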